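# Find the module with the loose part and hold it over the scanner

### The job

One of the three sealed black modules on the mat has a part loose inside. Going from the robot's left to its right, lift each module clear of the mat, shake it briskly to and fro a few times and stand it back upright in its outline before lifting the next (after the last shake, the rattling one need not go back if you already hold it). Then hold the one that rattles forward over the scanner's window, level, centred, still and about 10 cm above the glass, and finish while holding it there, with the other two standing in their own outlines and the tape measure and the carton left alone.

Things in the scene. Friction and masses are not known exactly. Their poses are not given: they have to be found in the camera images.
- module_a: one of three sealed black modules that look alike: box 110 (x) x 56 (y) x 48 (z) mm, 0.55 to 0.8 kg, two orange sockets (8 mm long) on its -x end, a round steel connector (8 mm long) on its +x end; origin at the centre of its underside, z up. Stands in an outline, x axis within 0.25 rad of the mat's. Gripped from above across its 56 mm width
- module_b: another of the three, same size, axes and origin as module_a. In just one of the three, drawn anew each time (the letters tell nothing), an inner part of 0.3 kg has come loose and slides easily, 40 mm from end to end along x and 10 mm along y; in the others the same part sits fast. The weights differ a little at random and do not tell which it is
- module_c: another of the three, same size, axes and origin as module_a. After a brisk stroke of 40 mm or more along x (0.3 m/s or so) and a stop, the loose part knocks on the leading end and stays near it: once quiet, the moment on the tool about the module's y axis differs by about 0.1 N m between a forward and a backward stroke, in a sound module by less than 0.03 N m
- mat: flat grey bench mat, fixed, 150 (x) x 490 (y) x 3 mm; origin at the centre of its underside, x pointing away from the robot, y to the robot's left. Three white outlines 140 (x) x 90 (y) mm, 160 mm apart along y, mark the places of the modules
- place_left (a point): centre of the mat's left outline (+y, on the robot's left), on the mat's upper face, 3 mm above the bench
- place_middle (a point): centre of the mat's middle outline (in the middle), on the mat's upper face, 3 mm above the bench
- place_right (a point): centre of the mat's right outline (-y, on the robot's right), on the mat's upper face, 3 mm above the bench
- scanner: flat desk scanner, fixed, beyond the mat: a white block 120 x 120 x 30 mm with a grey glass window, 85 x 85 mm, in a black frame on top; origin at the centre of its underside
- scan_window (a point): centre of the scanner's glass window, on its upper face, 30 mm above the bench; z up
- tape: green tape measure standing on the bench, 34 x 64 x 60 mm, bystander; origin at the centre of its underside
- carton: small cardboard carton, 100 x 70 x 55 mm, bystander; origin at the centre of its underside
Things that resemble listed ones, but are neither listed nor needed, are in the scene too. Leave any red look-alike of the module_c alone. What is shaped like the module_a but purple is not meant.

How it is judged:
By the outcome, as a careful person would: the job done as asked, in the order asked, and still so for the second after the job is handed in, while the arm keeps its last pose, push and grip.
It also fails if it takes over 67 s, if anything falls off the work surface, if the arm or the gripper's body presses on something with over 40 N, if the wrist force passes 120 N, or if a joint passes its speed limit or range.

### The arm

A 6-joint arm with a two-finger parallel gripper is mounted at the origin on the work surface. World frame = base frame: x ahead of the robot, y to its left, z up, the work surface at z = 0. Lengths are in m, angles in degrees, forces in N, time in s.
With the tool pointing down it reaches from about 0.35 to 0.95 m from the base axis. Payload 17.4 kg.
Tool frame: the origin (TCP) lies midway between the tips of the shut fingers; the grasp point (between the pads) lies 19 mm behind it; z points along the fingers, y is the line along which they close (so a half turn about z gives the same grasp; the last joint's range is limited). The gripper opens to 93 mm and grips with 3 to 60 N. Pads are 15 mm wide; open, the fingers measure 128 mm over their backs; the gripper's body (75 mm by 188 mm) begins 65 mm behind the grasp point.
Start: joints at [72.491, 6.646, 82.598, -0, 90.757, -2.166], TCP at [0.179, 0.651, 0.219] pointing down, gripper open.
Joint ranges: [-162.19, 162.19], [-47.58, 125.68], [4.15, 143.07], [-65.23, 245.23], [0.69, 171.88], [-170.13, 170.13]. Speed limits (degrees/s): [108.29, 108.29, 127.2, 180, 180, 180].

### API

Orientations are given as a 3x3 rotation matrix whose columns are the frame's x, y, z axes.
In Python, from bench import arm, optics gives the robot as it stands.
- The arm moves only by the tool carry_out, never from a script. Its argument "moves" is a list that holds one entry, the list of rows, each a list of 7 numbers: the shift along the world's x, y, z in m, then the turn, a rotation vector about the world's x, y, z in rad, then the opening in per cent of the stroke, from 0 (shut) to 100 (fully open). A call has 1 to 8 rows; each row is the pose to reach, as a shift and turn from the pose commanded when the call began; what a row does not reach only later rows make up. A row lasts 1/10 s, in which the tool goes at most 50 mm and 8.59 degrees, less where a joint would pass 70% of its speed; a pose out of reach is approached as far as the arm can. A call with a gripper value outside its range is refused whole. The fingers move at their own pace and stop on an object; "newtons" is the grip in N (left out, the last holds). Time passes only in rows, so rows that repeat a pose let the fingers close. It gives the time, the measured TCP pose, the force, the opening and the grip force at its end, in the units of the state.
- arm.observe(): the state, without advancing time (a new reading comes with each control period).
- optics.capture(name): name is "scene" or "top" or "wrist"; returns a dict with "img" (384x512x3 uint8, red, green, blue), "fx", "fy", "cx", "cy" (pixels), "xyz" and "orientation" of the camera in the world. Camera axes: x right, y up, looking along -z (the intrinsics and any distortion apply to the point x, -y, -z); pixel columns grow to the right and rows downward; lengths in m; the calibration is good to about 2 mm. A picture is of the moment at which its call begins. There is no depth.
- arm.close_job(): hands the job in; it is judged then, once.
The state is a dict: "clock": time; "joints": joint angles; "qd": joint speeds; "joint_efforts": joint torques, N m; "tcp_pos": TCP position; "ee_rot": TCP orientation; "contact_force": force on the tool from outside, world axes, zero at the start; "wrist_torque": the same for the moment, N m; "finger_gap": finger opening in m; "finger_force": force on a finger pad.
Only numpy, scipy, OpenCV 4.12 (cv2) and the standard library are available. Lean on these libraries where they do the work, as an engineer would, in place of code of your own. Each camera call takes 0.05 s, during which the arm holds its last target. There are 200 camera calls.

## Working session

There is one attempt and no reset: what is moved stays moved. The work goes in short steps, Python scripts to look and compute and a tool call to move; the robot and the scene stay as the last step left them, time stands still between calls to the robot, and variables do not carry over. Pictures are saved under pics/ and viewed, at most 10 in all, crops included, and the job is handed in when it is done.

Besides the shell and the picture viewer there is one more tool, called after "Request:" as a command line: name --argument value ..., lists and objects as JSON in quotes. carry_out: Moves the arm, as the interface text tells. Its arguments: {"type":"object","properties":{"moves":{"type":"array"},"newtons":{"type":"number"}},"required":["moves"]}

```bash
mkdir -p pics; ls; python3 - <<'E'
from bench import arm, optics
import cv2,numpy as np
s=arm.observe(); print({k:np.round(v,3).tolist() for k,v in s.items()})
for n in("top","scene"):
    c=optics.capture(n); cv2.imwrite(f"pics/{n}0.png",c["img"][:,:,::-1])
    print(n,{k:np.round(v,4).tolist() for k,v in c.items() if k!="img"})
E
```

```text
pics
{'clock': 0.0, 'joints': [72.49, 6.675, 82.636, -0.002, 90.757, -2.166], 'qd': [-0.094, 0.104, -0.015, 0.046, -0.021, -0.133], 'joint_efforts': [-0.0, -72.128, -62.262, 0.078, 0.024, -0.0], 'tcp_pos': [0.179, 0.651, 0.218], 'ee_rot': [[-0.964, 0.265, -0.0], [0.265, 0.964, -0.001], [0.0, -0.001, -1.0]], 'contact_force': [-0.205, -0.734, -0.445], 'wrist_torque': [-0.016, 0.022, -0.026], 'finger_force': 0.0, 'finger_gap': 0.093}
top {'fx': 390.2795, 'fy': 390.2795, 'cx': 256.879, 'cy': 193.7728, 'xyz': [0.378, -0.0148, 1.0496], 'orientation': [[0.0174, 0.9878, -0.1547], [-0.9996, 0.0205, 0.0185], [0.0215, 0.1543, 0.9878]]}
scene {'fx': 347.1508, 'fy': 347.1508, 'cx': 252.7511, 'cy': 190.6055, 'xyz': [0.8837, -0.3703, 0.7367], 'orientation': [[0.7147, -0.5708, 0.4042], [0.6994, 0.5848, -0.4109], [-0.0019, 0.5764, 0.8172]]}
```

View pics/top0.png

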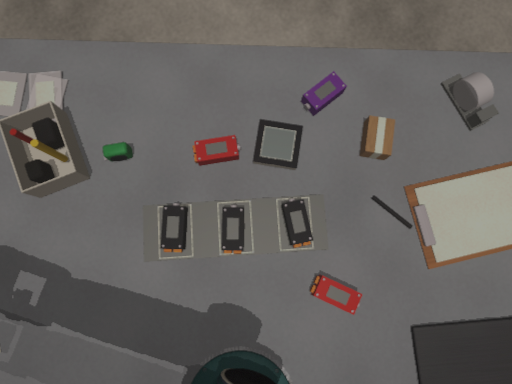

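View pics/scene0.png

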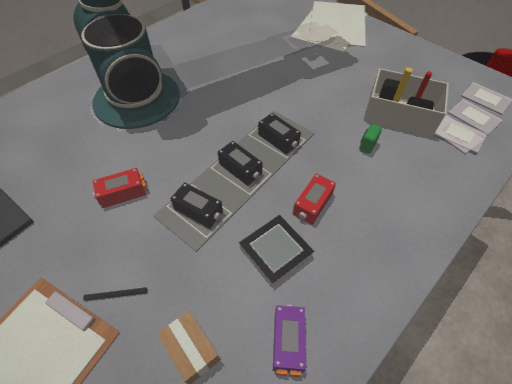

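```bash
cat > h.py <<'E'
import numpy as np, cv2
from bench import arm, optics
def P(c,p):
    q=(np.asarray(p,float)-c["xyz"])@np.asarray(c["orientation"])
    return np.stack([c["cx"]+c["fx"]*q[...,0]/-q[...,2], c["cy"]-c["fy"]*q[...,1]/-q[...,2]],-1)
def rect(c,z,x0,x1,y0,y1,mm):
    # orthographic view of plane z: up=+x, left=+y
    X,Y=np.meshgrid(np.arange(x1,x0,-mm),np.arange(y1,y0,-mm),indexing="ij")
    m=P(c,np.stack([X,Y,0*X+z],-1)).astype(np.float32)
    return cv2.remap(c["img"],m[...,0],m[...,1],cv2.INTER_CUBIC)
E
python3 - <<'E'
from h import *
c=optics.capture("top"); np.save("top.npy",c,allow_pickle=True)
a=rect(c,0.051,.2,.45,-.2,.33,.00068)
b=rect(c,0.003,.2,.45,-.2,.33,.00068)
# find x range
for px in [(174,228),(233,229),(297,222),(278,144)]:
    R=np.asarray(c["orientation"]);d=R@np.array([(px[0]-c["cx"])/c["fx"],-(px[1]-c["cy"])/c["fy"],-1])
    for z in(.051,.03): print(px,z,np.round(c["xyz"]+d*(z-c["xyz"][2])/d[2],4))
a=rect(c,0.051,.27,.48,-.22,.31,.0007)
b=rect(c,0.003,.27,.48,-.22,.31,.0007)
cv2.imwrite("pics/r.png",np.vstack([a,b])[:,:,::-1]); print(a.shape)
E
```

```text
(174, 228) 0.051 [0.4419 0.1758 0.051 ]
(174, 228) 0.03 [0.4432 0.1798 0.03  ]
(233, 229) 0.051 [0.4422 0.0258 0.051 ]
(233, 229) 0.03 [0.4435 0.0267 0.03  ]
(297, 222) 0.051 [ 0.4632 -0.1378  0.051 ]
(297, 222) 0.03 [ 0.465  -0.1404  0.03  ]
(278, 144) 0.051 [ 0.6688 -0.0871  0.051 ]
(278, 144) 0.03 [ 0.6749 -0.0886  0.03  ]
(300, 758, 3)
```

View pics/r.png

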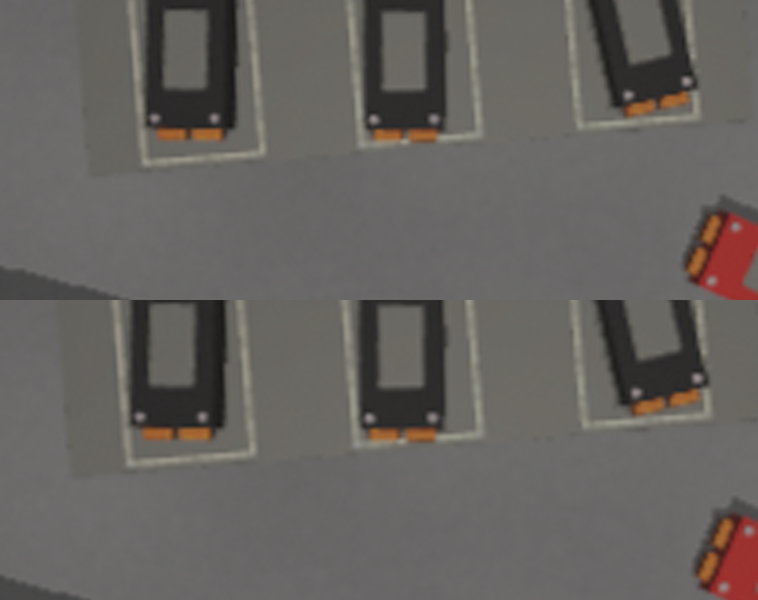

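The picture shows the lower halves of the three black modules in their outlines. I chose the x range too low, so I'm shifting it.

```bash
python3 - <<'E'
from h import *
c=np.load("top.npy",allow_pickle=True).item()
a=rect(c,0.051,.345,.555,-.22,.31,.0007)
b=rect(c,0.003,.345,.555,-.22,.31,.0007)
cv2.imwrite("pics/r2.png",np.vstack([a,b])[:,:,::-1])
# top-face dark blobs
g=a.max(2); m=((g<62)).astype(np.uint8)
n,l,st,ce=cv2.connectedComponentsWithStats(m)
for i in range(1,n):
    if st[i,4]>3000:
        r=cv2.minAreaRect(np.argwhere(l==i)[:,::-1].astype(np.float32)); print(st[i],r, "x,y",.555-.0007*r[0][1],.31-.0007*r[0][0])
# scanner
a=rect(c,0.030,.55,.78,-.22,.05,.001); cv2.imwrite("pics/sc.png",a[:,:,::-1])
m=(a.max(2)<60).astype(np.uint8)
n,l,st,ce=cv2.connectedComponentsWithStats(m)
for i in range(1,n):
    if st[i,4]>1500:
        r=cv2.minAreaRect(np.argwhere(l==i)[:,::-1].astype(np.float32)); print("scan",r,"x,y",.78-.001*r[0][1],.05-.001*r[0][0])
E
```

```text
[ 581   46  112  169 8872] ((636.8353271484375, 129.25881958007812), (160.52853393554688, 86.9891128540039), 77.47119140625) x,y 0.46451882629394536 -0.13578472900390626
[ 147   77   91  163 9558] ((191.21151733398438, 157.8474578857422), (89.95124053955078, 161.37716674804688), 0.7742202281951904) x,y 0.4445067794799805 0.17615193786621094
[ 365   79   81  158 7812] ((405.0, 157.5), (157.0, 80.0), 90.0) x,y 0.44475000000000003 0.026500000000000024
scan ((137.61000061035156, 102.73001098632812), (118.22826385498047, 120.06674194335938), 8.130102157592773) x,y 0.6772699890136719 -0.08761000061035155
```

View pics/r2.png

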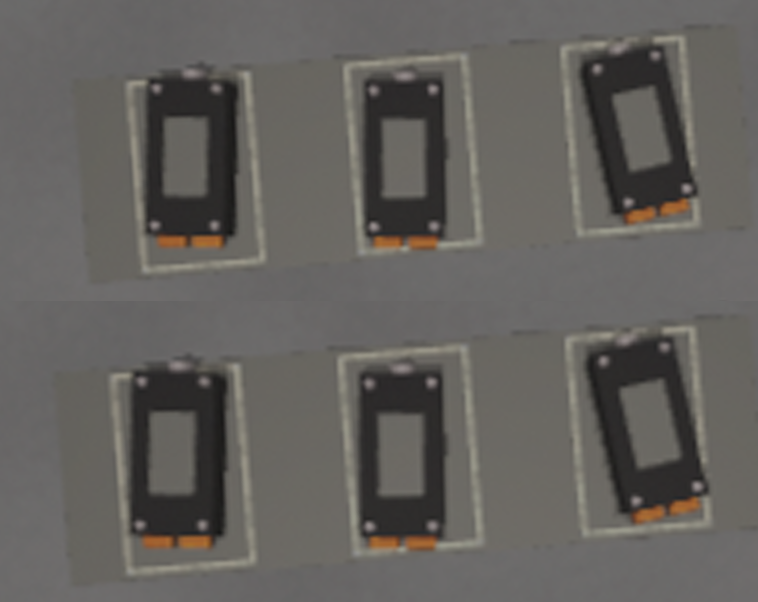

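The top panel shows the three black modules at rectified pixels (186,157), (404,158) and (642,129), all inside white outlines. They are black with orange sockets towards the robot, so they fit the description. The red ones at top-image (216,150) and (338,293) and the purple one at (324,92) are look-alikes.

- **Modules (x, y, yaw):** left (.445, .180, −.015), middle (.444, .027, 0), right (.465, −.139, .226).
- **Outline centres (yaw .084):** (.437, .182), (.449, .023), (.464, −.137).
- **Scanner window:** (.677, −.088).

Request:
carry_out --moves '[[[0.266, -0.471, -0.06, 0, 0, 0.253, 100], [0.266, -0.471, -0.06, 0, 0, 0.253, 100], [0.266, -0.471, -0.06, 0, 0, 0.253, 100], [0.266, -0.471, -0.06, 0, 0, 0.253, 100], [0.266, -0.471, -0.06, 0, 0, 0.253, 100], [0.266, -0.471, -0.06, 0, 0, 0.253, 100], [0.266, -0.471, -0.06, 0, 0, 0.253, 100], [0.266, -0.471, -0.06, 0, 0, 0.253, 100]]]' --newtons 55

```text
clock: 0.95
tcp_pos: [0.3745, 0.3029, 0.1743]
ee_rot: [[-1.0, 0.014, 0.0], [0.014, 1.0, 0.0], [-0.0, 0.0, -1.0]]
contact_force: [0.8, 0.4, 0.5]
finger_gap: 0.0927
finger_force: 0.0
```

Request:
carry_out --moves '[[[0.035, -0.06, -0.02, 0, 0, 0, 100], [0.07, -0.122, -0.05, 0, 0, 0, 100], [0.07, -0.122, -0.05, 0, 0, 0, 100], [0.07, -0.122, -0.05, 0, 0, 0, 100], [0.07, -0.122, -0.05, 0, 0, 0, 100]]]'

```text
clock: 1.45
tcp_pos: [0.4442, 0.182, 0.1242]
ee_rot: [[-1.0, 0.017, -0.001], [0.017, 1.0, -0.0], [0.001, -0.0, -1.0]]
contact_force: [0.0, -0.3, 0.6]
finger_gap: 0.0932
finger_force: 0.0
```

```bash
python3 - <<'E'
from h import *
s=arm.observe(); print(s["clock"],s["tcp_pos"],np.round(s["wrist_torque"],3),s["contact_force"])
c=optics.capture("wrist"); cv2.imwrite("pics/w1.png",c["img"][:,:,::-1]); print(c["xyz"],np.round(c["orientation"],3),c["fx"],c["cx"],c["cy"])
a=rect(c,.051,.345,.545,.08,.28,.0004); cv2.imwrite("pics/w1r.png",a[:,:,::-1])
E
```

```text
1.45 [0.4442     0.18198878 0.12418892] [ 0.023  0.01  -0.031] [ 0.00138849 -0.30647512  0.59325199]
[0.35834506 0.18299333 0.29152537] [[ 0.017 -0.954 -0.301]
 [ 1.     0.016  0.006]
 [-0.001 -0.301  0.954]] 285.6654386050548 262.8909082585645 191.17065273481617
```

View pics/w1r.png

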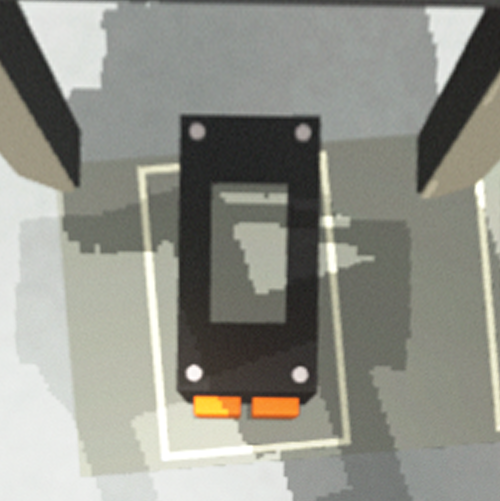

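The left module is centred at crop pixel (248,252), which gives (.444, .181), and its yaw is −.012. This agrees with the first estimate, so I'll descend.

Request:
carry_out --moves '[[[0, -0.001, -0.04, 0, 0, 0, 100], [0, -0.001, -0.08, 0, 0, 0, 100], [0, -0.001, -0.105, 0, 0, 0, 100], [0, -0.001, -0.114, 0, 0, 0, 100], [0, -0.001, -0.114, 0, 0, 0, 30], [0, -0.001, -0.114, 0, 0, 0, 30], [0, -0.001, -0.114, 0, 0, 0, 30], [0, -0.001, -0.114, 0, 0, 0, 30]]]' --newtons 55

```text
clock: 2.3
tcp_pos: [0.4447, 0.1821, 0.0118]
ee_rot: [[-1.0, 0.015, 0.002], [0.015, 1.0, 0.001], [-0.002, 0.001, -1.0]]
contact_force: [-0.7, 1.1, 0.6]
finger_gap: 0.0657
finger_force: 0.0
```

Request:
carry_out --moves '[[[0, 0, 0, 0, 0, 0, 30], [0, 0, 0, 0, 0, 0, 30], [0, 0, 0, 0, 0, 0, 30], [0, 0, 0, 0, 0, 0, 30]]]'

```text
clock: 2.7
tcp_pos: [0.4444, 0.1818, 0.0112]
ee_rot: [[-1.0, 0.015, 0.001], [0.015, 1.0, 0.0], [-0.001, 0.0, -1.0]]
contact_force: [-2.3, -2.0, 5.9]
finger_gap: 0.0556
finger_force: 55.0
```

Request:
carry_out --moves '[[[0, 0, 0.02, 0, 0, 0, 30], [0, 0, 0.06, 0, 0, 0.04, 30], [0, 0, 0.1, 0, 0, 0.098, 30], [0, 0, 0.12, 0, 0, 0.098, 30], [0, 0, 0.12, 0, 0, 0.098, 30], [0, 0, 0.12, 0, 0, 0.098, 30]]]'

```text
clock: 3.3
tcp_pos: [0.4437, 0.1816, 0.1291]
ee_rot: [[-0.997, -0.083, -0.001], [-0.083, 0.997, -0.0], [0.001, -0.0, -1.0]]
contact_force: [-0.0, -0.7, -7.5]
finger_gap: 0.0556
finger_force: 55.0
```

Request:
carry_out --moves '[[[0.04, 0.0034, 0, 0, 0, 0, 30], [0.08, 0.0067, 0, 0, 0, 0, 30], [0.04, 0.0034, 0, 0, 0, 0, 30], [0, 0, 0, 0, 0, 0, 30], [0.04, 0.0034, 0, 0, 0, 0, 30], [0.08, 0.0067, 0, 0, 0, 0, 30], [0.08, 0.0067, 0, 0, 0, 0, 30], [0.08, 0.0067, 0, 0, 0, 0, 30]]]'

```text
clock: 4.1
tcp_pos: [0.5235, 0.1881, 0.1276]
ee_rot: [[-0.997, -0.083, -0.004], [-0.083, 0.997, -0.001], [0.004, -0.001, -1.0]]
contact_force: [-0.6, -0.5, -6.6]
finger_gap: 0.0556
finger_force: 55.0
```

Request:
carry_out --moves '[[[0, 0, 0, 0, 0, 0, 30], [0, 0, 0, 0, 0, 0, 30], [0, 0, 0, 0, 0, 0, 30], [0, 0, 0, 0, 0, 0, 30]]]'

```text
clock: 4.5
tcp_pos: [0.5239, 0.1885, 0.1307]
ee_rot: [[-0.997, -0.083, 0.0], [-0.083, 0.997, 0.0], [-0.0, 0.0, -1.0]]
contact_force: [0.1, -0.1, -6.3]
finger_gap: 0.0557
finger_force: 55.0
```

```bash
cat >> h.py <<'E'
def torque(yaw,n=5):
    y=np.array([-np.sin(yaw),np.cos(yaw),0]);v=[]
    for _ in range(n):
        s=arm.observe(); v.append(np.asarray(s["wrist_torque"])@y); optics.capture("wrist")
    print("My",np.round(v,3),"mean",round(np.mean(v),3),"F",np.round(s["contact_force"],1),np.round(s["tcp_pos"],4),"t",s["clock"])
E
python3 -c "from h import *; torque(.084)"
```

```text
My [-0.032  0.017 -0.007  0.014 -0.016] mean -0.005 F [-0.2 -0.2 -6.5] [0.5241 0.1885 0.1307] t 4.7
```

Now the backward stroke.

Request:
carry_out --moves '[[[-0.04, -0.0034, 0, 0, 0, 0, 30], [-0.08, -0.0067, 0, 0, 0, 0, 30], [-0.04, -0.0034, 0, 0, 0, 0, 30], [0, 0, 0, 0, 0, 0, 30], [-0.04, -0.0034, 0, 0, 0, 0, 30], [-0.08, -0.0067, 0, 0, 0, 0, 30], [-0.08, -0.0067, 0, 0, 0, 0, 30], [-0.08, -0.0067, 0, 0, 0, 0, 30]]]'

```text
clock: 5.55
tcp_pos: [0.4439, 0.1819, 0.1309]
ee_rot: [[-0.997, -0.084, 0.001], [-0.084, 0.997, 0.0], [-0.001, 0.0, -1.0]]
contact_force: [0.4, 0.4, -6.1]
finger_gap: 0.0556
finger_force: 55.0
```

Request:
carry_out --moves '[[[0, 0, 0, 0, 0, 0, 30], [0, 0, 0, 0, 0, 0, 30], [0, 0, 0, 0, 0, 0, 30], [0, 0, 0, 0, 0, 0, 30]]]'

```text
clock: 5.95
tcp_pos: [0.4443, 0.1817, 0.1305]
ee_rot: [[-0.997, -0.083, -0.0], [-0.083, 0.997, -0.0], [0.0, -0.0, -1.0]]
contact_force: [-0.6, 0.3, -6.4]
finger_gap: 0.0558
finger_force: 55.0
```

```bash
python3 -c "from h import *; torque(.084)"
```

```text
My [0.012 0.016 0.059 0.041 0.067] mean 0.039 F [ 0.4  1.3 -6.8] [0.4442 0.1818 0.1305] t 6.15
```

The difference is 0.044, which is ambiguous given the noise. I'll average more readings here and repeat the forward stroke.

```bash
python3 -c "from h import *; torque(.084,18)"
```

```text
My [ 0.002  0.055  0.022  0.015  0.011 -0.006  0.011  0.063  0.023  0.039
  0.045  0.072  0.074  0.031  0.043  0.004  0.09   0.005] mean 0.033 F [-0.5 -0.3 -7.3] [0.4441 0.1818 0.1305] t 7.05
```

Request:
carry_out --moves '[[[0.04, 0.0034, 0, 0, 0, 0, 30], [0.08, 0.0067, 0, 0, 0, 0, 30], [0.08, 0.0067, 0, 0, 0, 0, 30], [0.08, 0.0067, 0, 0, 0, 0, 30], [0.08, 0.0067, 0, 0, 0, 0, 30], [0.08, 0.0067, 0, 0, 0, 0, 30], [0.08, 0.0067, 0, 0, 0, 0, 30]]]'

```text
clock: 7.8
tcp_pos: [0.5237, 0.1885, 0.1309]
ee_rot: [[-0.997, -0.083, 0.001], [-0.083, 0.997, 0.0], [-0.001, 0.0, -1.0]]
contact_force: [0.5, 0.4, -5.9]
finger_gap: 0.0556
finger_force: 55.0
```

```bash
python3 -c "from h import *; torque(.084,18)"
```

```text
My [ 0.058  0.1   -0.008  0.018  0.042  0.025  0.065  0.055  0.067 -0.021
  0.081  0.069  0.034 -0.022  0.005  0.034  0.066  0.064] mean 0.041 F [-0.3 -1.2 -6.8] [0.5241 0.1885 0.1305] t 8.65
```

The left module is sound: forward .04, backward .035. I'll stand it back in the centre of its outline.

Request:
carry_out --moves '[[[-0.04, -0.003, 0, 0, 0, 0, 30], [-0.087, -0.0065, -0.02, 0, 0, 0, 30], [-0.087, -0.0065, -0.06, 0, 0, 0, 30], [-0.087, -0.0065, -0.095, 0, 0, 0, 30], [-0.087, -0.0065, -0.11, 0, 0, 0, 30], [-0.087, -0.0065, -0.116, 0, 0, 0, 30], [-0.087, -0.0065, -0.119, 0, 0, 0, 30], [-0.087, -0.0065, -0.119, 0, 0, 0, 30]]]'

```text
clock: 9.5
tcp_pos: [0.4379, 0.1822, 0.0125]
ee_rot: [[-0.997, -0.083, 0.001], [-0.083, 0.997, 0.0], [-0.001, 0.0, -1.0]]
contact_force: [-0.0, -0.1, -7.7]
finger_gap: 0.0559
finger_force: 55.0
```

Request:
carry_out --moves '[[[0, 0, 0, 0, 0, 0, 30], [0, 0, 0, 0, 0, 0, 30]]]'

```text
clock: 9.7
tcp_pos: [0.4377, 0.1821, 0.0125]
ee_rot: [[-0.997, -0.083, 0.001], [-0.083, 0.997, 0.0], [-0.001, 0.0, -1.0]]
contact_force: [-0.4, -0.3, -6.2]
finger_gap: 0.0561
finger_force: 55.0
```

Request:
carry_out --moves '[[[0, 0, -0.001, 0, 0, 0, 30], [0, 0, -0.0015, 0, 0, 0, 30], [0, 0, -0.0015, 0, 0, 0, 30]]]'

```text
clock: 10.0
tcp_pos: [0.4377, 0.1821, 0.0114]
ee_rot: [[-0.997, -0.083, 0.001], [-0.083, 0.997, 0.0], [-0.001, 0.0, -1.0]]
contact_force: [-2.0, -0.9, 7.2]
finger_gap: 0.0555
finger_force: 55.0
```

Request:
carry_out --moves '[[[0, 0, 0, 0, 0, 0, 60], [0, 0, 0, 0, 0, 0, 98], [0, 0, 0, 0, 0, 0, 98], [0, 0, 0, 0, 0, 0, 98], [0, 0, 0, 0, 0, 0, 98], [0, 0, 0.02, 0, 0, 0, 98], [0, 0, 0.06, 0, 0, 0, 98], [0, 0, 0.11, 0, 0, 0, 98]]]'

```text
clock: 10.8
tcp_pos: [0.4361, 0.1816, 0.1198]
ee_rot: [[-0.997, -0.083, -0.003], [-0.083, 0.997, -0.001], [0.003, -0.001, -1.0]]
contact_force: [0.5, 0.6, 1.0]
finger_gap: 0.0907
finger_force: 0.0
```

Request:
carry_out --moves '[[[0.002, -0.045, 0, 0, 0, -0.03, 98], [0.004, -0.09, 0, 0, 0, -0.06, 98], [0.007, -0.135, 0, 0, 0, -0.084, 98], [0.007, -0.155, 0, 0, 0, -0.084, 98], [0.007, -0.155, 0, 0, 0, -0.084, 98], [0.007, -0.155, 0, 0, 0, -0.084, 98]]]'

```text
clock: 11.4
tcp_pos: [0.4441, 0.0269, 0.1201]
ee_rot: [[-1.0, 0.002, 0.0], [0.002, 1.0, 0.0], [-0.0, 0.0, -1.0]]
contact_force: [0.1, -0.3, 0.6]
finger_gap: 0.0914
finger_force: 0.0
```

```bash
python3 - <<'E'
from h import *
s=arm.observe(); print(s["clock"],s["tcp_pos"])
c=optics.capture("wrist")
a=rect(c,.051,.345,.545,-.075,.265,.0005); cv2.imwrite("pics/w2r.png",a[:,:,::-1])
E
```

```text
11.4 [0.44413992 0.02693674 0.12006225]
```

View pics/w2r.png

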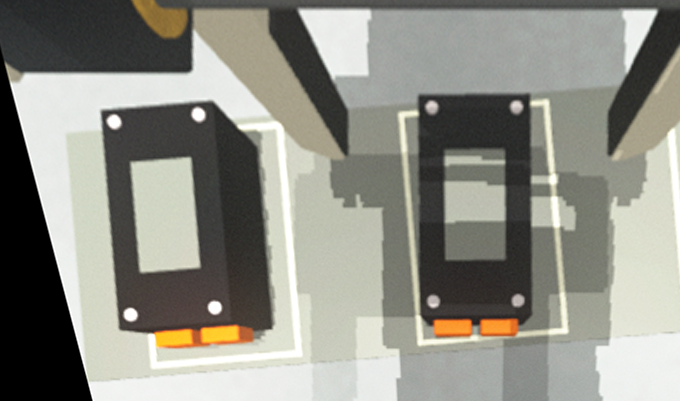

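The left module stands aligned in its outline at crop pixel (164,214), which is (.438, .183). The middle module is at (475,203), which is (.443, .0276), and its yaw is about 0. I'll descend and grip it.

Request:
carry_out --moves '[[[0, 0, -0.04, 0, 0, 0, 98], [0, 0, -0.08, 0, 0, 0, 98], [0, 0, -0.1, 0, 0, 0, 98], [0, 0, -0.109, 0, 0, 0, 98], [0, 0, -0.109, 0, 0, 0, 30], [0, 0, -0.109, 0, 0, 0, 30], [0, 0, -0.109, 0, 0, 0, 30], [0, 0, -0.109, 0, 0, 0, 30]]]' --newtons 55

```text
clock: 12.25
tcp_pos: [0.4447, 0.027, 0.0121]
ee_rot: [[-1.0, 0.001, 0.002], [0.001, 1.0, 0.0], [-0.002, 0.0, -1.0]]
contact_force: [0.5, -0.8, -0.1]
finger_gap: 0.0637
finger_force: 0.0
```

Request:
carry_out --moves '[[[0, 0, 0, 0, 0, 0, 30], [0, 0, 0, 0, 0, 0, 30], [0, 0, 0, 0, 0, 0, 30], [0, 0, 0, 0, 0, 0, 30]]]'

```text
clock: 12.65
tcp_pos: [0.4446, 0.0273, 0.0118]
ee_rot: [[-1.0, 0.001, 0.001], [0.001, 1.0, 0.001], [-0.001, 0.001, -1.0]]
contact_force: [-0.7, 4.6, 5.7]
finger_gap: 0.0559
finger_force: 55.0
```

Request:
carry_out --moves '[[[0, 0, 0.02, 0, 0, 0, 30], [0, 0, 0.06, 0, 0, 0.04, 30], [0, 0, 0.1, 0, 0, 0.083, 30], [0, 0, 0.12, 0, 0, 0.083, 30], [0, 0, 0.12, 0, 0, 0.083, 30], [0, 0, 0.12, 0, 0, 0.083, 30]]]'

```text
clock: 13.25
tcp_pos: [0.4436, 0.0269, 0.1296]
ee_rot: [[-0.997, -0.082, -0.001], [-0.082, 0.997, -0.0], [0.001, -0.0, -1.0]]
contact_force: [-0.5, -0.7, -8.6]
finger_gap: 0.0556
finger_force: 55.0
```

Request:
carry_out --moves '[[[0.04, 0.0034, 0, 0, 0, 0, 30], [0.08, 0.0067, 0, 0, 0, 0, 30], [0.04, 0.0034, 0, 0, 0, 0, 30], [0, 0, 0, 0, 0, 0, 30], [0.04, 0.0034, 0, 0, 0, 0, 30], [0.08, 0.0067, 0, 0, 0, 0, 30], [0.08, 0.0067, 0, 0, 0, 0, 30], [0.08, 0.0067, 0, 0, 0, 0, 30]]]'

```text
clock: 14.05
tcp_pos: [0.5234, 0.0337, 0.128]
ee_rot: [[-0.997, -0.082, -0.005], [-0.082, 0.997, -0.0], [0.005, 0.0, -1.0]]
contact_force: [0.2, -0.1, -7.5]
finger_gap: 0.0557
finger_force: 55.0
```

Request:
carry_out --moves '[[[0, 0, 0, 0, 0, 0, 30], [0, 0, 0, 0, 0, 0, 30], [0, 0, 0, 0, 0, 0, 30], [0, 0, 0, 0, 0, 0, 30]]]'

```text
clock: 14.45
tcp_pos: [0.5239, 0.0336, 0.1311]
ee_rot: [[-0.997, -0.082, 0.0], [-0.082, 0.997, -0.0], [-0.0, -0.0, -1.0]]
contact_force: [-0.3, 0.6, -8.0]
finger_gap: 0.0555
finger_force: 55.0
```

```bash
python3 -c "from h import *; torque(.084,18)"
```

```text
My [ 0.066  0.076  0.054  0.05   0.081  0.019  0.075  0.04   0.025  0.021
  0.026 -0.005  0.102  0.074  0.033  0.069  0.03   0.016] mean 0.047 F [-0.3 -0.7 -7.3] [0.5241 0.0337 0.131 ] t 15.3
```

Request:
carry_out --moves '[[[-0.04, -0.0034, 0, 0, 0, 0, 30], [-0.08, -0.0067, 0, 0, 0, 0, 30], [-0.04, -0.0034, 0, 0, 0, 0, 30], [0, 0, 0, 0, 0, 0, 30], [-0.04, -0.0034, 0, 0, 0, 0, 30], [-0.08, -0.0067, 0, 0, 0, 0, 30], [-0.08, -0.0067, 0, 0, 0, 0, 30], [-0.08, -0.0067, 0, 0, 0, 0, 30]]]'

```text
clock: 16.15
tcp_pos: [0.4439, 0.0269, 0.1314]
ee_rot: [[-0.997, -0.082, 0.001], [-0.082, 0.997, 0.0], [-0.001, -0.0, -1.0]]
contact_force: [0.9, 0.1, -6.4]
finger_gap: 0.0558
finger_force: 55.0
```

Request:
carry_out --moves '[[[0, 0, 0, 0, 0, 0, 30], [0, 0, 0, 0, 0, 0, 30], [0, 0, 0, 0, 0, 0, 30], [0, 0, 0, 0, 0, 0, 30]]]'

```text
clock: 16.55
tcp_pos: [0.4443, 0.027, 0.131]
ee_rot: [[-0.997, -0.082, -0.0], [-0.082, 0.997, 0.0], [0.0, 0.0, -1.0]]
contact_force: [0.5, 0.5, -7.2]
finger_gap: 0.056
finger_force: 55.0
```

```bash
python3 -c "from h import *; torque(.084,18)"
```

```text
My [-0.07  -0.084 -0.051 -0.083 -0.102 -0.074 -0.108 -0.052 -0.048 -0.049
 -0.057 -0.052 -0.069 -0.108 -0.07  -0.095 -0.036 -0.11 ] mean -0.073 F [ 0.9  0.  -7.7] [0.4441 0.027  0.131 ] t 17.4
```

The middle module rattles: +.047 forward against −.073 backward. I'll stand it back, then check the right one as asked.

Request:
carry_out --moves '[[[0.006, -0.004, -0.03, 0, 0, 0, 30], [0.006, -0.004, -0.07, 0, 0, 0, 30], [0.006, -0.004, -0.1, 0, 0, 0, 30], [0.006, -0.004, -0.113, 0, 0, 0, 30], [0.006, -0.004, -0.118, 0, 0, 0, 30], [0.006, -0.004, -0.12, 0, 0, 0, 30], [0.006, -0.004, -0.12, 0, 0, 0, 30], [0.006, -0.004, -0.12, 0, 0, 0, 30]]]'

```text
clock: 18.25
tcp_pos: [0.4509, 0.023, 0.0123]
ee_rot: [[-0.997, -0.082, 0.002], [-0.082, 0.997, -0.0], [-0.002, -0.0, -1.0]]
contact_force: [-1.2, 0.6, -6.9]
finger_gap: 0.056
finger_force: 55.0
```

Request:
carry_out --moves '[[[0, 0, -0.001, 0, 0, 0, 30], [0, 0, -0.0015, 0, 0, 0, 30], [0, 0, -0.0015, 0, 0, 0, 30]]]'

```text
clock: 18.55
tcp_pos: [0.451, 0.023, 0.012]
ee_rot: [[-0.997, -0.082, 0.002], [-0.082, 0.997, -0.0], [-0.002, -0.0, -1.0]]
contact_force: [-11.5, 0.4, 17.5]
finger_gap: 0.0559
finger_force: 55.0
```

Request:
carry_out --moves '[[[0, 0, 0.0005, 0, 0, 0, 50], [0, 0, 0.0005, 0, 0, 0, 98], [0, 0, 0.0005, 0, 0, 0, 98], [0, 0, 0.0005, 0, 0, 0, 98], [0, 0, 0.0005, 0, 0, 0, 98], [0, 0, 0.02, 0, 0, 0, 98], [0, 0, 0.06, 0, 0, 0, 98], [0, 0, 0.11, 0, 0, 0, 98]]]'

```text
clock: 19.35
tcp_pos: [0.449, 0.023, 0.1194]
ee_rot: [[-0.997, -0.082, -0.003], [-0.082, 0.997, -0.0], [0.003, 0.0, -1.0]]
contact_force: [1.5, 0.4, 0.7]
finger_gap: 0.0911
finger_force: 0.0
```

Request:
carry_out --moves '[[[0.004, -0.045, 0, 0, 0, 0.04, 98], [0.008, -0.09, 0, 0, 0, 0.08, 98], [0.012, -0.135, 0, 0, 0, 0.12, 98], [0.014, -0.162, 0, 0, 0, 0.143, 98], [0.014, -0.162, 0, 0, 0, 0.143, 98], [0.014, -0.162, 0, 0, 0, 0.143, 98]]]'

```text
clock: 19.95
tcp_pos: [0.464, -0.1393, 0.1194]
ee_rot: [[-0.975, -0.222, -0.0], [-0.222, 0.975, 0.0], [0.0, 0.0, -1.0]]
contact_force: [-0.2, 0.8, 0.1]
finger_gap: 0.091
finger_force: 0.0
```

```bash
python3 - <<'E'
from h import *
s=arm.observe(); print(s["clock"],s["tcp_pos"],np.round(s["ee_rot"],3)[0])
c=optics.capture("wrist")
a=rect(c,.051,.355,.565,-.24,.1,.0005); cv2.imwrite("pics/w3r.png",a[:,:,::-1])
E
```

```text
19.95 [ 0.46399783 -0.13925765  0.11935145] [-0.975 -0.222 -0.   ]
```

View pics/w3r.png

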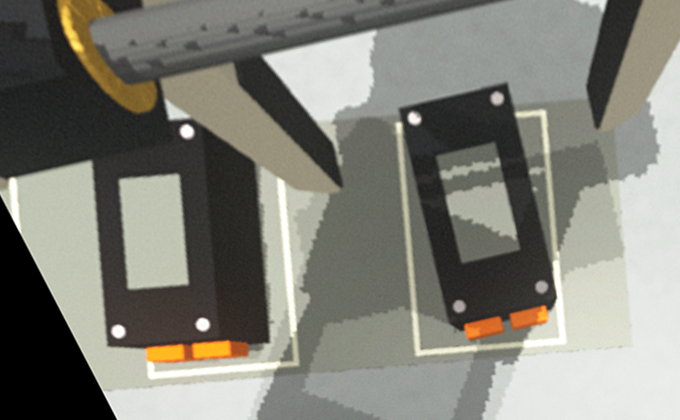

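The middle module stands centred in its outline at crop pixel (152,231), which is (.4495, .024). The right module is at (478,202), which is (.464, −.139), with yaw .232. I'll grip it.

Request:
carry_out --moves '[[[0, 0, -0.04, 0, 0, 0.008, 98], [0, 0, -0.08, 0, 0, 0.008, 98], [0, 0, -0.099, 0, 0, 0.008, 98], [0, 0, -0.108, 0, 0, 0.008, 98], [0, 0, -0.108, 0, 0, 0.008, 30], [0, 0, -0.108, 0, 0, 0.008, 30], [0, 0, -0.108, 0, 0, 0.008, 30], [0, 0, -0.108, 0, 0, 0.008, 30]]]' --newtons 55

```text
clock: 20.8
tcp_pos: [0.4647, -0.1392, 0.0126]
ee_rot: [[-0.973, -0.231, 0.002], [-0.231, 0.973, -0.001], [-0.001, -0.001, -1.0]]
contact_force: [0.4, -0.3, -0.1]
finger_gap: 0.0637
finger_force: 0.0
```

Request:
carry_out --moves '[[[0, 0, 0, 0, 0, 0, 30], [0, 0, 0, 0, 0, 0, 30], [0, 0, 0, 0, 0, 0, 30], [0, 0, 0, 0, 0, 0, 30]]]'

```text
clock: 21.2
tcp_pos: [0.4644, -0.139, 0.0122]
ee_rot: [[-0.973, -0.231, 0.001], [-0.231, 0.973, 0.0], [-0.001, 0.0, -1.0]]
contact_force: [-1.9, 2.4, 6.8]
finger_gap: 0.0553
finger_force: 55.0
```

Request:
carry_out --moves '[[[0, 0, 0.02, 0, 0, 0, 30], [0, 0, 0.06, 0, 0, -0.07, 30], [0, 0, 0.1, 0, 0, -0.149, 30], [0, 0, 0.12, 0, 0, -0.149, 30], [0, 0, 0.12, 0, 0, -0.149, 30], [0, 0, 0.12, 0, 0, -0.149, 30]]]'

```text
clock: 21.8
tcp_pos: [0.4637, -0.1389, 0.1302]
ee_rot: [[-0.996, -0.084, -0.001], [-0.084, 0.996, 0.0], [0.001, 0.0, -1.0]]
contact_force: [-0.4, -0.2, -6.9]
finger_gap: 0.0561
finger_force: 55.0
```

Request:
carry_out --moves '[[[0.04, 0.0034, 0, 0, 0, 0, 30], [0.08, 0.0067, 0, 0, 0, 0, 30], [0.04, 0.0034, 0, 0, 0, 0, 30], [0, 0, 0, 0, 0, 0, 30], [0.04, 0.0034, 0, 0, 0, 0, 30], [0.08, 0.0067, 0, 0, 0, 0, 30], [0.08, 0.0067, 0, 0, 0, 0, 30], [0.08, 0.0067, 0, 0, 0, 0, 30]]]'

```text
clock: 22.6
tcp_pos: [0.5435, -0.1319, 0.1286]
ee_rot: [[-0.996, -0.085, -0.004], [-0.085, 0.996, 0.001], [0.004, 0.001, -1.0]]
contact_force: [-1.1, 1.6, -6.2]
finger_gap: 0.0559
finger_force: 55.0
```

Request:
carry_out --moves '[[[0, 0, 0, 0, 0, 0, 30], [0, 0, 0, 0, 0, 0, 30], [0, 0, 0, 0, 0, 0, 30], [0, 0, 0, 0, 0, 0, 30]]]'

```text
clock: 23.0
tcp_pos: [0.5439, -0.1324, 0.1317]
ee_rot: [[-0.996, -0.084, 0.0], [-0.084, 0.996, -0.0], [-0.0, -0.0, -1.0]]
contact_force: [0.3, 0.1, -5.7]
finger_gap: 0.0557
finger_force: 55.0
```

```bash
python3 -c "from h import *; torque(.084,18)"
```

```text
My [-0.027 -0.011 -0.027  0.014  0.057  0.002 -0.018  0.039 -0.011 -0.053
 -0.011 -0.007  0.039 -0.053  0.037  0.053  0.041  0.015] mean 0.004 F [ 0.3 -0.3 -6. ] [ 0.5441 -0.1323  0.1315] t 23.85
```

Request:
carry_out --moves '[[[-0.04, -0.0034, 0, 0, 0, 0, 30], [-0.08, -0.0067, 0, 0, 0, 0, 30], [-0.04, -0.0034, 0, 0, 0, 0, 30], [0, 0, 0, 0, 0, 0, 30], [-0.04, -0.0034, 0, 0, 0, 0, 30], [-0.08, -0.0067, 0, 0, 0, 0, 30], [-0.08, -0.0067, 0, 0, 0, 0, 30], [-0.08, -0.0067, 0, 0, 0, 0, 30]]]'

```text
clock: 24.7
tcp_pos: [0.464, -0.1392, 0.1319]
ee_rot: [[-0.997, -0.084, 0.001], [-0.084, 0.997, -0.0], [-0.001, -0.0, -1.0]]
contact_force: [-0.7, 0.1, -5.8]
finger_gap: 0.0556
finger_force: 55.0
```

Request:
carry_out --moves '[[[0, 0, 0, 0, 0, 0, 30], [0, 0, 0, 0, 0, 0, 30], [0, 0, 0, 0, 0, 0, 30], [0, 0, 0, 0, 0, 0, 30]]]'

```text
clock: 25.1
tcp_pos: [0.4643, -0.139, 0.1314]
ee_rot: [[-0.996, -0.084, -0.0], [-0.084, 0.996, 0.0], [0.0, 0.0, -1.0]]
contact_force: [-0.7, 0.6, -5.8]
finger_gap: 0.056
finger_force: 55.0
```

```bash
python3 -c "from h import *; torque(.084,18)"
```

```text
My [ 0.105 -0.008  0.032  0.026  0.072  0.02   0.041  0.022  0.015 -0.026
  0.043  0.049  0.02  -0.     0.001 -0.012 -0.017  0.012] mean 0.022 F [-1.  -0.1 -4.7] [ 0.4641 -0.139   0.1316] t 25.95
```

The right module is sound, so I'll put it back.

Request:
carry_out --moves '[[[0, 0.002, -0.03, 0, 0, 0, 30], [0, 0.002, -0.07, 0, 0, 0, 30], [0, 0.002, -0.1, 0, 0, 0, 30], [0, 0.002, -0.113, 0, 0, 0, 30], [0, 0.002, -0.118, 0, 0, 0, 30], [0, 0.002, -0.12, 0, 0, 0, 30], [0, 0.002, -0.1208, 0, 0, 0, 30], [0, 0.002, -0.1208, 0, 0, 0, 30]]]'

```text
clock: 26.8
tcp_pos: [0.4647, -0.1372, 0.0123]
ee_rot: [[-0.996, -0.084, 0.001], [-0.084, 0.996, -0.0], [-0.001, -0.001, -1.0]]
contact_force: [-3.9, 2.0, 2.6]
finger_gap: 0.0557
finger_force: 55.0
```

Request:
carry_out --moves '[[[0, 0, 0, 0, 0, 0, 50], [0, 0, 0, 0, 0, 0, 98], [0, 0, 0, 0, 0, 0, 98], [0, 0, 0, 0, 0, 0, 98], [0, 0, 0, 0, 0, 0, 98], [0, 0, 0.02, 0, 0, 0, 98], [0, 0, 0.06, 0, 0, 0, 98], [0, 0, 0.11, 0, 0, 0, 98]]]'

```text
clock: 27.6
tcp_pos: [0.4632, -0.1367, 0.1206]
ee_rot: [[-0.996, -0.084, -0.003], [-0.084, 0.996, 0.001], [0.003, 0.001, -1.0]]
contact_force: [0.7, -1.2, 1.2]
finger_gap: 0.0909
finger_force: 0.0
```

Request:
carry_out --moves '[[[-0.004, 0.045, 0, 0, 0, 0, 98], [-0.008, 0.09, 0, 0, 0, 0, 98], [-0.012, 0.135, 0, 0, 0, 0, 98], [-0.014, 0.16, 0, 0, 0, 0, 98], [-0.014, 0.16, 0, 0, 0, 0, 98], [-0.014, 0.16, 0, 0, 0, 0, 98]]]'

```text
clock: 28.2
tcp_pos: [0.4502, 0.0231, 0.1208]
ee_rot: [[-0.996, -0.086, 0.0], [-0.086, 0.996, -0.0], [-0.0, -0.0, -1.0]]
contact_force: [0.4, -0.4, 0.4]
finger_gap: 0.0916
finger_force: 0.0
```

```bash
python3 - <<'E'
from h import *
s=arm.observe(); print(s["clock"],s["tcp_pos"],np.round(s["ee_rot"],3)[0])
c=optics.capture("wrist")
a=rect(c,.051,.355,.565,-.21,.23,.0006); cv2.imwrite("pics/w4r.png",a[:,:,::-1])
E
```

```text
28.2 [0.45017799 0.02313632 0.12081175] [-0.996 -0.086  0.   ]
```

View pics/w4r.png

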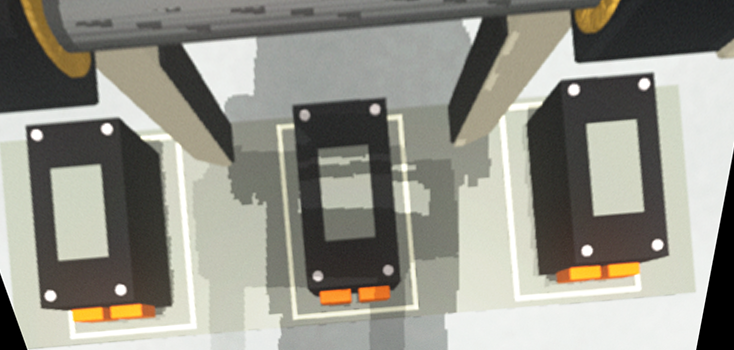

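All three modules stand in their outlines, at crop pixels (79,212), (346,192) and (615,167). The gripper is centred over the middle one, so I'll grip it.

Request:
carry_out --moves '[[[0, -0.001, -0.04, 0, 0, 0, 98], [0, -0.001, -0.08, 0, 0, 0, 98], [0, -0.001, -0.1, 0, 0, 0, 98], [0, -0.001, -0.109, 0, 0, 0, 98], [0, -0.001, -0.109, 0, 0, 0, 30], [0, -0.001, -0.109, 0, 0, 0, 30], [0, -0.001, -0.109, 0, 0, 0, 30], [0, -0.001, -0.109, 0, 0, 0, 30]]]' --newtons 55

```text
clock: 29.05
tcp_pos: [0.4507, 0.0219, 0.0128]
ee_rot: [[-0.996, -0.084, 0.002], [-0.084, 0.996, -0.0], [-0.002, -0.0, -1.0]]
contact_force: [1.1, 0.1, -0.0]
finger_gap: 0.0639
finger_force: 0.0
```

Request:
carry_out --moves '[[[0, 0, 0, 0, 0, 0, 30], [0, 0, 0, 0, 0, 0, 30], [0, 0, 0, 0, 0, 0, 30], [0, 0, 0, 0, 0, 0, 30]]]'

```text
clock: 29.45
tcp_pos: [0.4505, 0.0223, 0.0125]
ee_rot: [[-0.996, -0.084, 0.001], [-0.084, 0.996, 0.0], [-0.001, 0.0, -1.0]]
contact_force: [-1.2, 3.2, 6.9]
finger_gap: 0.0557
finger_force: 55.0
```

Request:
carry_out --moves '[[[0, 0, 0.02, 0, 0, 0, 30], [0, 0, 0.06, 0, 0, 0, 30], [0, 0, 0.1, 0, 0, 0, 30], [0, 0, 0.127, 0, 0, 0, 30], [0, 0, 0.127, 0, 0, 0, 30]]]'

```text
clock: 29.95
tcp_pos: [0.4513, 0.022, 0.1418]
ee_rot: [[-0.996, -0.084, 0.005], [-0.084, 0.996, -0.0], [-0.005, -0.001, -1.0]]
contact_force: [0.3, -0.6, -7.6]
finger_gap: 0.0559
finger_force: 55.0
```

Request:
carry_out --moves '[[[0.03, -0.0145, 0, 0, 0, 0, 30], [0.07, -0.034, 0, 0, 0, 0, 30], [0.11, -0.053, 0, 0, 0, 0, 30], [0.15, -0.0725, 0, 0, 0, 0, 30], [0.185, -0.089, 0, 0, 0, 0, 30], [0.21, -0.101, 0, 0, 0, 0, 30], [0.223, -0.1075, 0, 0, 0, 0, 30], [0.228, -0.11, 0, 0, 0, 0, 30]]]'

```text
clock: 30.75
tcp_pos: [0.6781, -0.0886, 0.1349]
ee_rot: [[-0.996, -0.084, -0.004], [-0.084, 0.997, 0.001], [0.004, 0.001, -1.0]]
contact_force: [0.6, -0.2, -7.8]
finger_gap: 0.0557
finger_force: 55.0
```

Request:
carry_out --moves '[[[0, 0, 0, 0, 0, 0, 30], [0, 0, 0, 0, 0, 0, 30], [0, 0, 0, 0, 0, 0, 30], [0, 0, 0, 0, 0, 0, 30], [0, 0, 0, 0, 0, 0, 30]]]'

```text
clock: 31.25
tcp_pos: [0.6779, -0.0878, 0.1391]
ee_rot: [[-0.996, -0.084, 0.001], [-0.084, 0.996, -0.0], [-0.0, -0.0, -1.0]]
contact_force: [-1.1, 0.1, -8.4]
finger_gap: 0.0555
finger_force: 55.0
```

```bash
python3 - <<'E'
from h import *
s=arm.observe(); print(s["clock"],s["tcp_pos"],np.round(s["qd"],1),np.round(s["ee_rot"],3))
c=optics.capture("top"); e=optics.capture("scene"); cv2.imwrite("pics/t5.png",c["img"][:,:,::-1])
# predicted frame/window outline from both initial-estimate centre, drawn on the scene view, and module box
im=np.ascontiguousarray(e["img"][:,:,::-1])
def quad(cx,cy,yaw,a,b,z):
    r=np.array([[np.cos(yaw),-np.sin(yaw)],[np.sin(yaw),np.cos(yaw)]])
    q=np.array([[a,b],[a,-b],[-a,-b],[-a,b]])/2@r.T+[cx,cy]
    return np.c_[q,np.full(4,z)]
S=1.6;im=cv2.resize(im,None,fx=1.5,fy=1.5,interpolation=cv2.INTER_CUBIC)
t=s["tcp_pos"]
for q,col in[(quad(.677,-.0876,-.14,.085,.085,.03),(0,255,255)),(quad(t[0]-.001,t[1],.084,.11,.056,.130),(0,255,0))]:
    cv2.polylines(im,[np.int32(P(e,q)*1.5)],True,col,1)
cv2.imwrite("pics/s5.png",im)
E
```

```text
31.25 [ 0.67791299 -0.08784357  0.1390795 ] [-0.   0.1 -0.3  0.1 -0.1  0.1] [[-0.996 -0.084  0.001]
 [-0.084  0.996 -0.   ]
 [-0.    -0.    -1.   ]]
```

View pics/s5.png

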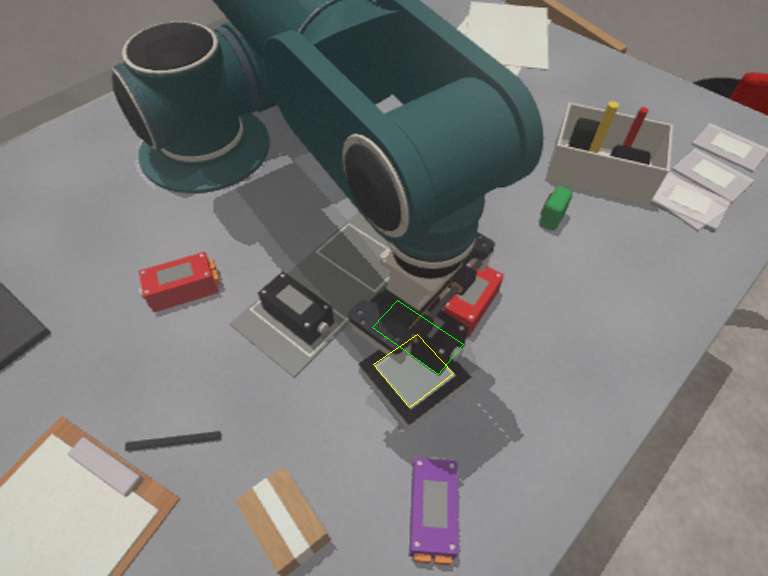

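The predicted window outline (yellow) lies on the glass at about (413,371). The held module matches its expected outline (green), level and centred over the window. The right module is still in its place, and the tape measure and carton are untouched. Handing in.

```bash
python3 -c "from bench import arm; print(arm.close_job())"
```

```text
the job is handed in; nothing more can be done
None
```

The middle module is the one that rattles. I handed the job in with it held level and centred about 10 cm above the scanner window and the other two standing in their outlines; the robot clock read about 31 s.

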